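# Find the hidden notch and release the mold drawer

## Task

Run a fingertip along the front edge of the cedar painting stand until you find the finger notch hidden in it, then press down the catch inside the notch so that the drawer with the plaster molds springs fully out, and take your hand away. Nothing is to be picked up: the molds stay lying in the drawer, and the things on the stand stay where they are.

Things in the scene. Friction and masses are not known exactly. Their poses are not given: they have to be found in the camera images.
- stand: Low fixed cedar painting stand, 320 mm deep (its x), 520 mm wide (its y), flat top 100 mm above the work surface. Origin: centre of its footprint at surface height; +x points away from the robot; the drawer side is its front, x = -160 mm. The front 40 mm of the top is an edge strip of the same height; dark end caps, 3 mm higher, cover it where |y| is over 120 mm.
- edge_left (a point): Point on top of the edge strip, mid-width (stand x = -140 mm), at the inner end of the left cap (stand y = +120 mm). The strip is solid and rigid but for one finger notch, a gap 56 mm long (along y) cut through its whole 40 mm width, open at the front; dark scars in the wood cannot be felt. The notch's place is not reported: feel or look for it.
- edge_right (a point): The same at the inner end of the right cap (stand y = -120 mm). The line between the two points is the bare strip to sweep along; the notch lies wholly between them, its middle anywhere within 70 mm of the stand's centre line.
- catch (a joint): The catch is a cedar key that fills the notch as its floor, its top 10 mm below the strip's top. Value: how far it is pressed down, m: 0 at rest, 0.008 at its stop. It takes about 2.5 N to start and 5 N at the stop, lets the drawer go at about 0.005, and springs back up when left.
- drawer (a joint): How far the spring drawer under the stand has slid out at the front (towards stand -x), m: 0 shut and latched, 0.10 fully out. No handle; once the catch is pressed a spring slides it fully out in 2 to 3 s. Its front is 476 mm wide, its top 65 mm above the work surface, so it passes below the strip and the notch.
- drawer_floor (a point): Centre of the drawer's inner floor, moves with the drawer; axes as the stand's. Inside it is 260 mm (x) by 430 mm (y).
- mold_a: white plaster mold half, 100 x 140 x 30 mm, loose, lying in the left (+y) half of the drawer; origin at the centre of its underside
- mold_b: white plaster mold half, 100 x 140 x 30 mm, loose, lying in the right (-y) half of the drawer; origin at the centre of its underside
- owl: burnished black clay owl, 72 mm wide, 116 mm tall, loose on the stand's top behind the edge strip; leave it alone; origin at the centre of its underside
- candleholder: brown glazed clay candleholder, foot 90 mm across, 85 mm tall, loose on the stand's top behind the edge strip; leave it alone; origin at the centre of its underside
- spoon: small copper burnishing spoon, 120 mm long, lying flat, loose on the stand's top behind the edge strip; leave it alone; origin under its middle
- jar: lidded clay paint jar, 44 mm across, 55 mm tall, loose on the stand's top behind the edge strip; leave it alone; origin at the centre of its underside
- bowl: clay bowl, 72 mm across, 35 mm tall, loose on the stand's top behind the edge strip; leave it alone; origin at the centre of its underside
- brush: slim paint brush, 150 mm long, 12 mm thick, lying flat, loose on the stand's top behind the edge strip; leave it alone; origin under its middle

How it is judged (in metres and radians):
On the way:
1. the catch in the notch is pressed down at least 5 mm (value of joint catch above 0.005 m), for 0.05 s.
At the end, for the whole second after the job is handed in: the drawer is out by more than 90 mm of its 100 and at rest, the catch is back up (within 1.5 mm), and both mold halves lie on the drawer's floor (within 8 mm of it) (value of joint drawer above 0.09 m and value of joint catch below 0.0015 m and velocity of joint drawer between -0.01 and 0.01 m/s and z of each of mold_a, mold_b in the frame of drawer_floor below 0.008 m); the robot touches nothing.
It fails at once if something standing on the stand is shifted or lifted more than 20 mm (distance of any of owl, candleholder, spoon, jar, bowl, brush from where it was at the start of the episode above 0.02 m).
It fails at once if a mold half is lifted more than 15 mm off the drawer's floor (z of any of mold_a, mold_b in the frame of drawer_floor above 0.015 m).
It also fails if it takes over 51 s, if anything falls off the work surface, if the arm or the gripper's body presses on something with over 40 N, if the wrist force passes 120 N, or if a joint passes its speed limit or range.

## Robot

A 6-joint arm with a two-finger parallel gripper is mounted at the origin on the work surface. World frame = base frame: x ahead of the robot, y to its left, z up, the work surface at z = 0. Lengths are in m, angles in degrees, forces in N, time in s.
With the tool pointing down it reaches from about 0.325 to 0.775 m from the base axis. Payload 5.5 kg.
Tool frame: the origin (TCP) lies at the centre of the arm's flange, where the gripper is bolted on; the fingertips stand 182 mm ahead of it and the grasp point (between the pads) lies 163 mm ahead of it; z points along the fingers, y is the line along which they close (so a half turn about z gives the same grasp; the last joint's range is limited). The gripper opens to 88 mm and grips with 3 to 60 N. Pads are 20 mm wide; open, the fingers measure 115 mm over their backs; the gripper's body (75 mm by 178 mm) begins 61 mm behind the grasp point.
Start: joints at [70.147, 5.22, 70.514, -0, 104.267, -3.249], TCP at [0.171, 0.575, 0.405] pointing down, gripper open.
Joint ranges: [-164.24, 164.24], [-49.07, 125.15], [9.68, 141.18], [-86.29, 266.29], [3.28, 154.24], [-151.56, 151.56]. Speed limits (degrees/s): [147.25, 147.25, 172.46, 180, 180, 180].

## Interface

Orientations are given as [roll, pitch, yaw] about the fixed x, y, z axes, in that order (R = Rz(yaw) Ry(pitch) Rx(roll)).
In Python, from station import r gives the robot as it stands. The module is installed in compiled form; this text tells all that it offers. Calls block until the motion is done:
- r.reach(position, orientation): joint-space move of the TCP to a pose.
- r.servo_line(position, rotation=None, speed=0.15): straight line of the TCP; rotation=None keeps the orientation; speed is the mean speed in m/s.
- r.move_joints(angles): joint-space move.
- r.let_go() and r.grab(squeeze=None): open the fingers fully, or close them until they stop; squeeze is the grip in N (None keeps the last).
- r.wait(seconds).
- r.inverse_kinematics(position, orientation): joint angles nearest the present ones, or None.
- r.sense(): the state.
- r.snapshot(name): name is "scene" or "top"; returns a dict with "frame" (420x560x3 uint8, red, green, blue), "fx", "fy", "cx", "cy" (pixels), "R" (3x3) and "t" (3): a world point X has camera coordinates R X + t. Camera axes: x right, y down, z forward; pixel columns grow to the right and rows downward; lengths in m; the calibration is good to about 2 mm. A picture is of the moment at which its call begins. There is no depth.
A pose or a line that the arm cannot do raises r.IKError and nothing moves.
- r.hand_in(): hands the job in; it is judged then, once.
The state is a dict: "clock": time; "joints": joint angles; "joint_vel": joint speeds; "joint_torque": joint torques, N m; "tcp_pos": TCP position; "orientation": TCP orientation; "contact_force": force on the tool from outside, world axes, zero at the start; "torque": the same for the moment, N m; "opening": finger opening in m; "gripper_force": force on a finger pad.
Only numpy, scipy, OpenCV 4.12 (cv2) and the standard library are available. Lean on these libraries where they do the work, as an engineer would, in place of code of your own. Each camera call takes 0.05 s, during which the arm holds its last target. There are 200 camera calls.

## Working session

There is one attempt and no reset: what is moved stays moved. The work goes in short steps, each a Python script; the robot and the scene stay as the last script left them, time stands still between calls to the robot, and variables do not carry over. Pictures are saved under pics/ and viewed, at most 10 in all, crops included, and the job is handed in when it is done.

```bash
mkdir -p pics
python3 - <<'E'
from station import r
import cv2
for n in("scene","top"):
    s=r.snapshot(n); cv2.imwrite(f"pics/{n}0.png",s["frame"][:,:,::-1]); print(n,s["fx"],s["cx"],s["cy"],s["R"],s["t"])
print(r.sense())
E
```

```text
scene 463.7096086218089 279.5904488407895 214.3441883809013 [[-0.90546371  0.42436388  0.00712448]
 [ 0.33459796  0.72405648 -0.60314709]
 [-0.26111237 -0.54374397 -0.79759816]] [ 0.57576396 -0.17638753  0.94968776]
top 382.18347275412737 286.2188925703428 212.62264853461738 [[ 6.21045684e-02 -9.98069555e-01 -4.31666623e-04]
 [-9.78062141e-01 -6.07734368e-02 -1.99251194e-01]
 [ 1.98840316e-01  1.27966062e-02 -9.79948353e-01]] [-0.00395118  0.6402981   0.62081718]
{'clock': 0.1, 'joints': array([ 7.01493308e+01,  5.25817304e+00,  7.05747511e+01, -6.62573076e-07,
        1.04266096e+02, -3.24967945e+00]), 'joint_vel': array([-0.01404156, -0.16907214, -0.21135718, -0.08629804, -0.06913088,
       -0.0687396 ]), 'joint_torque': array([ 2.61915877e-03, -4.47856915e+01, -4.07570314e+01,  7.00007938e-02,
        2.83685565e-02, -1.02490819e-04]), 'tcp_pos': array([0.17145227, 0.57503549, 0.40362843]), 'orientation': array([-1.79901139e+02, -5.61254482e-03,  1.63399005e+02]), 'contact_force': array([-0.36280359,  0.15349171, -0.21621271]), 'torque': array([-0.02038026, -0.01578903,  0.02331367]), 'gripper_force': 0.0, 'opening': 0.08792312328830038}
```

View pics/scene0.png

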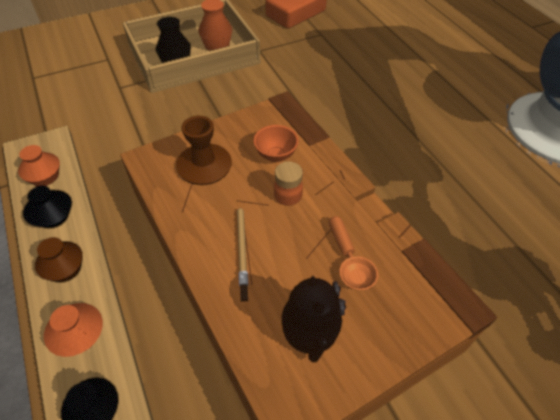

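View pics/top0.png

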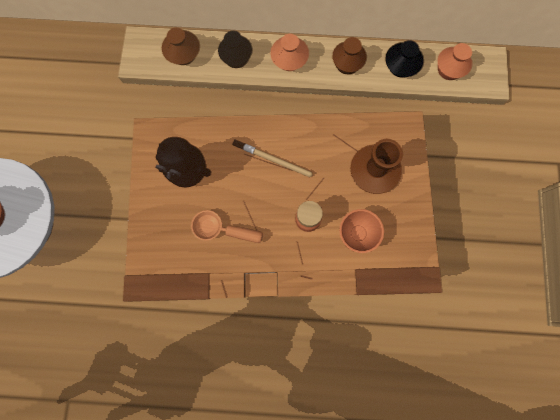

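Top view: the caps span about (124–209, 274–300) and (356–441, 267–294). Between them there is a notch candidate at columns 245–278, rows 273–297. The scene view shows the strip on the robot side. I'll zoom in and unproject these points.

```bash
cat > h.py <<'E'
from station import r
import numpy as np
def unproj(s,u,v,z):
    d=s["R"].T@np.array([(u-s["cx"])/s["fx"],(v-s["cy"])/s["fy"],1]); c=-s["R"].T@s["t"]
    return c+d*(z-c[2])/d[2]
def proj(s,X):
    p=s["R"]@X+s["t"]; return s["fx"]*p[0]/p[2]+s["cx"],s["fy"]*p[1]/p[2]+s["cy"]
E
python3 - <<'E'
from h import *
import cv2
s=r.snapshot("top")
print("cam",-s["R"].T@s["t"])
for z,l in((.103,[(124,276),(209,274),(124,300),(209,298),(356,268),(441,266),(356,294),(441,292)]),(.1,[(245,273),(278,272),(245,297),(278,296),(134,119),(423,113)])):
    for p in l: print(p,unproj(s,*p,z).round(4))
a=cv2.resize(s["frame"][255:310,110:450,::-1],None,fx=2.35,fy=2.35*2,interpolation=cv2.INTER_CUBIC)
s2=r.snapshot("scene"); b=cv2.resize(s2["frame"][90:340,250:500,::-1],(330,330),interpolation=cv2.INTER_CUBIC)
c=np.zeros((a.shape[0]+330,a.shape[1],3),np.uint8); c[:a.shape[0]]=a; c[a.shape[0]:,:330]=b
cv2.imwrite("pics/z1.png",c)
E
```

```text
cam [0.50305323 0.02702521 0.73594722]
(124, 276) [0.5095 0.2935 0.103 ]
(209, 274) [0.5213 0.1551 0.103 ]
(124, 300) [0.4715 0.2879 0.103 ]
(209, 298) [0.4832 0.1511 0.103 ]
(356, 268) [ 0.546  -0.0848  0.103 ]
(441, 266) [ 0.5579 -0.2241  0.103 ]
(356, 294) [ 0.5042 -0.0859  0.103 ]
(441, 292) [ 0.516  -0.2233  0.103 ]
(245, 273) [0.5267 0.0967 0.1   ]
(278, 272) [0.5317 0.0426 0.1   ]
(245, 297) [0.4883 0.0935 0.1   ]
(278, 296) [0.4932 0.0401 0.1   ]
(134, 119) [0.7857 0.3175 0.1   ]
(423, 113) [ 0.8292 -0.1981  0.1   ]
```

View pics/z1.png

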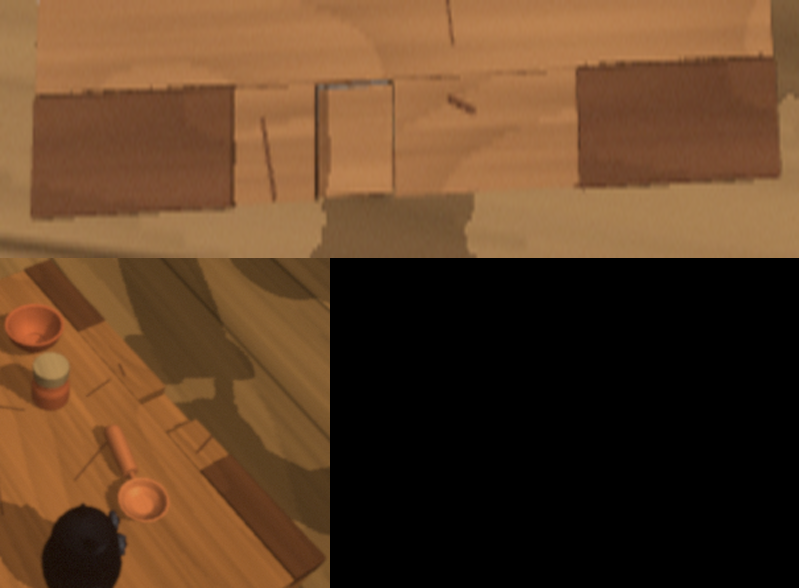

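The notch is the gap at columns 245–277, 54 mm long, centred near stand y = +35 mm. The other dark marks are scars. Cap spacing measures 239 mm against the given 240. I'll set out above the strip left of the notch, touch it lightly and sweep.

```bash
cat >> h.py <<'E'
L=np.array([.502,.153]);Rr=np.array([.525,-.0855]); M=(L+Rr)/2; ey=(L-Rr)/np.linalg.norm(L-Rr)
yaw=180+np.degrees(np.arctan2(-ey[0],ey[1]))
ORI=[180,0,yaw]
def at(y,ztip): return [*(M+y*ey),ztip+.182]
def fz(): return r.sense()["contact_force"][2]
E
python3 - <<'E'
from h import *
print(M,ey,yaw,r.sense()["clock"])
r.grab(5)
r.reach(at(.09,.17),ORI); s=r.sense(); print(s["clock"],s["tcp_pos"],s["orientation"],s["contact_force"],s["opening"])
r.servo_line(at(.09,.110),speed=.1); r.wait(.2); b=fz(); s=r.sense(); print(s["clock"],s["tcp_pos"],b)
z=.110
while z>.092:
    z-=.0015; r.servo_line(at(.09,z),speed=.03); f=fz()-b
    if f>2.5: break
s=r.sense(); print(s["clock"],z,s["tcp_pos"],f,b)
E
```

```text
[0.5135  0.03375] [-0.09599074  0.99538223] 185.50834558637322 0.2
3.575 [0.50476228 0.12397339 0.3521364 ] [ 1.79985735e+02  1.03479957e-02 -1.74441550e+02] [-0.11375515 -0.17151141  0.45367417] 0.0006150258511400218
4.525 [0.50504997 0.1233573  0.2929471 ] 0.08804766802818989
6.275 0.09949999999999999 [0.50488177 0.12333109 0.28238659] 5.330837379970084 0.08804766802818989
```

Contact is at tip height 0.100 m, which is the strip's top. Now the sweep.

Run:
```python
from h import *
b=.09;y=.09
while y>-.08:
    y-=.004; r.servo_line(at(y,.0995),speed=.03); s=r.sense(); f=s["contact_force"]; print(round(y,3),f.round(1),round(s["tcp_pos"][2]-.182,4),round(s["clock"],2))
    if f[2]-b<1: break
```

```text
0.086 [-0.8  2.5  5.3] 0.1004 6.56
0.082 [-1.4  3.7  5.1] 0.1004 6.84
0.078 [0.6 1.7 5.2] 0.1003 7.12
0.074 [0.2 2.2 5.4] 0.1004 7.41
0.07 [-0.5  2.3  5.8] 0.1003 7.69
0.066 [0.  2.6 4.4] 0.1003 7.97
0.062 [0.2 2.7 5.4] 0.1002 8.26
0.058 [ 1.7 -0.4  4.6] 0.0996 8.54
0.054 [ 0.4  0.4 -0.2] 0.0986 8.82
```

The support vanished at y≈0.056 (finger centre), which agrees with the notch seen by camera. I'll move to the middle, y=0.037, and press.

Run:
```python
from h import *
y=.037
r.servo_line(at(y,.0995),speed=.03); print(r.sense()["contact_force"].round(1))
z=.0995
while z>.0795:
    z-=.002; r.servo_line(at(y,z),speed=.04); s=r.sense(); f=s["contact_force"]; zt=s["tcp_pos"][2]-.182; print(round(z,4),f.round(1),round(zt,4),round(s["clock"],2))
    if zt<.0835 or f[2]>12: break
r.wait(.2); s=r.sense(); print(s["contact_force"].round(1),s["tcp_pos"][2]-.182)
r.servo_line(at(y,.20),speed=.12); r.wait(2.5)
s=r.snapshot("top"); print(r.sense()["clock"],r.sense()["contact_force"])
import cv2; cv2.imwrite("pics/e.png",s["frame"][:,:,::-1])
```

```text
[0.9 0.4 0.6]
0.0975 [ 0.8  0.3 -0.5] 0.0972 9.79
0.0955 [ 0.  -0.2 -1.3] 0.0953 10.04
0.0935 [0.9 0.  0. ] 0.0933 10.29
0.0915 [-0.7 -0.4  0.9] 0.0913 10.54
0.0895 [-0.3 -0.3  1.1] 0.0896 10.79
0.0875 [-0.5 -0.3  3.7] 0.0879 11.04
0.0855 [-0.6 -0.7  4.3] 0.0858 11.29
0.0835 [0.3 0.3 3.8] 0.0835 11.54
[1.5 0.2 3.8] 0.08365796049041546
15.4167 [0.06536959 0.72466246 0.19226852]
```

View pics/e.png

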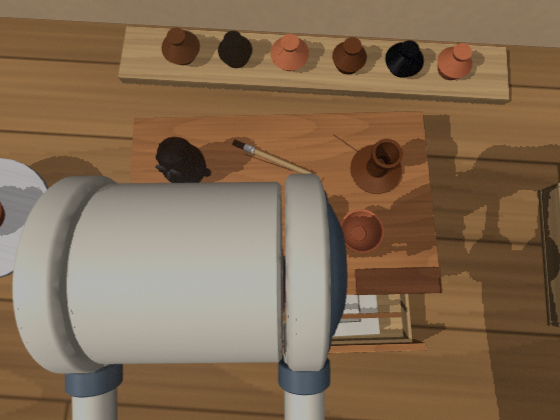

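The drawer has sprung out (front edge around (424, 346), mold visible at (355, 315)), but the arm hides part of it. I'll move the arm aside to check.

Run:
```python
from h import *
import cv2
r.servo_line(at(.037,.24),speed=.12)
r.move_joints([70.147,5.22,70.514,0,104.267,-3.249]); r.wait(.3)
s=r.snapshot("top"); q=r.sense();print(q["clock"],q["contact_force"])
for x in(-.25,-.26):
    print([np.round(proj(s,np.array([*(M+yy*ey+(x+.14)*np.array([ey[1],-ey[0]])),.065]))) for yy in(-.238,.238)])
cv2.imwrite("pics/f.png",s["frame"][:,:,::-1])
```

```text
18.425 [-0.28726759  0.12675962 -0.69667245]
[array([427., 346.]), array([142., 356.])]
[array([428., 352.]), array([142., 362.])]
```

View pics/f.png

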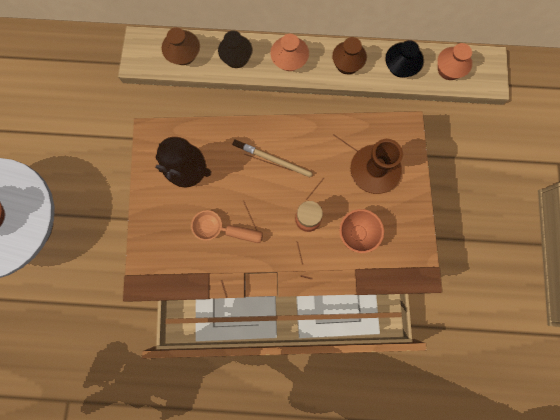

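Drawer out with both molds lying in it, and nothing on the stand moved. I'll check the extent and that it is at rest, numerically.

Run:
```python
from h import *
import cv2
e=cv2.imread("pics/e.png");f=cv2.imread("pics/f.png");s=r.snapshot("top")
for c in(380,400,415): print(c,[(i,int(e[i,c].sum()),int(f[i,c].sum())) for i in range(338,362)])
g=s["frame"][:,:,::-1]; print("diff",np.abs(g.astype(int)-f)[280:380,140:440].max())
ex=np.array([ey[1],-ey[0]])
for u,v in((400,346),(400,355),(200,350),(200,360)):
    print(u,v,(unproj(s,u,v,.065)[:2]-M)@ex-.14)
c=cv2.resize(g[285:370,130:440],(775,425),interpolation=cv2.INTER_CUBIC);cv2.imwrite("pics/g.png",c)
```

```text
380 [(338, 146, 193), (339, 174, 211), (340, 270, 317), (341, 275, 333), (342, 275, 325), (343, 136, 174), (344, 183, 213), (345, 293, 341), (346, 292, 342), (347, 295, 336), (348, 284, 339), (349, 292, 339), (350, 300, 350), (351, 307, 361), (352, 279, 327), (353, 262, 315), (354, 262, 227), (355, 265, 214), (356, 255, 223), (357, 267, 220), (358, 263, 216), (359, 266, 221), (360, 258, 220), (361, 258, 213)]
400 [(338, 136, 161), (339, 236, 280), (340, 272, 325), (341, 275, 325), (342, 172, 208), (343, 90, 131), (344, 299, 353), (345, 310, 363), (346, 302, 344), (347, 303, 356), (348, 296, 352), (349, 301, 355), (350, 311, 365), (351, 236, 281), (352, 286, 325), (353, 277, 325), (354, 265, 313), (355, 259, 299), (356, 261, 302), (357, 258, 302), (358, 263, 310), (359, 257, 307), (360, 263, 257), (361, 260, 225)]
415 [(338, 201, 249), (339, 145, 177), (340, 122, 144), (341, 96, 136), (342, 90, 126), (343, 197, 225), (344, 308, 356), (345, 309, 362), (346, 304, 352), (347, 306, 360), (348, 307, 352), (349, 307, 360), (350, 314, 362), (351, 296, 349), (352, 293, 340), (353, 290, 337), (354, 282, 323), (355, 263, 316), (356, 258, 304), (357, 259, 303), (358, 261, 307), (359, 257, 306), (360, 256, 311), (361, 262, 317)]
diff 39
400 346 -0.24869294972483189
400 355 -0.26293557830471903
200 350 -0.24371172379316614
200 360 -0.2595257869858082
```

View pics/g.png

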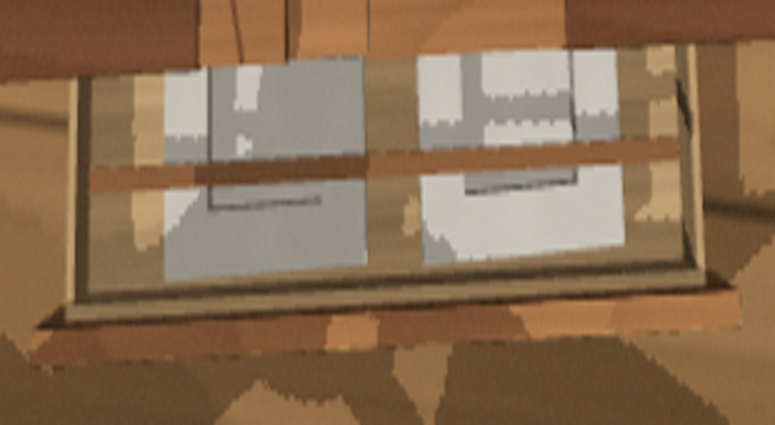

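The front panel's outer edge sits at row 351.5, about 96–98 mm out. It has not moved between pictures, and the molds lie flat. Handing in.

```bash
python3 -c "
from station import r
print(r.hand_in())"
```

```text
the job is handed in; nothing more can be done
None
```

I found the notch by sweeping along the edge strip and pressed the catch about 6 mm. The drawer measured about 97 mm out and at rest, with both molds flat in it and nothing on the stand visibly moved. With the hand clear I handed the job in at about 18.5 s; it returned no verdict, and I did not check separately that the catch had sprung back up.

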